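Post a dead radio through the guarded flap of a take-back box

ROBOT

A 6-joint arm with a two-finger parallel gripper is mounted at the origin on the work surface. World frame = base frame: x ahead of the robot, y to its left, z up, the work surface at z = 0. Lengths are in mm, angles in rad, forces in N, time in s.
With the tool pointing down it reaches from about 350 to 975 mm from the base axis. Payload 7.1 kg.
Tool frame: the origin (TCP) lies at the very end of the fingers, on their centre line; the grasp point (between the pads) lies tcp_to_grasp behind it (tcp_to_grasp is the distance from the TCP to the grasp point, in mm); z points along the fingers, x is the direction in which the jaws open and shut, and the axes are right-handed (so a half turn about z gives the same grasp; the last joint's range is limited). The gripper opens to 88 mm and grips with 3 to 60 N. Pads are 20 mm wide; open, the fingers measure 115 mm over their backs; the gripper's body (75 mm by 178 mm) begins 61 mm behind the grasp point.
Start: joints at [1.167, 0.423, 1.63, -0, 1.089, -0.019], TCP at [234.576, 579.292, 222.675] pointing down, gripper open.
Joint ranges: [-3, 3], [-0.9, 2.11], [0.09, 2.58], [-1.31, 4.45], [0.11, 2.69], [-2.54, 2.54]. Speed limits (rad/s): [2.39, 2.39, 3.01, 3.14, 3.14, 3.14].

INTERFACE

Orientations are given as a rotation vector (axis times angle).
In Python, from workcell import get_obs, get_image, close_job, recognise, mark_of, tcp_to_grasp gives the robot as it stands. The module is installed in compiled form; this text tells all that it offers.
- The arm moves only by the tool move_arm, never from a script. Its argument "motion" is a list of rows, each a list of 7 numbers: the shift along the world's x, y, z in mm, then the turn, a rotation vector about the world's x, y, z in rad, then the finger opening in mm, from 0 to 87.8. A call has 1 to 5 rows; each row is the pose to reach, as a shift and turn from the pose commanded when the call began; what a row does not reach only later rows make up. A row lasts 1/12 s, in which the tool goes at most 41.7 mm and 7.16 degrees, less where a joint would pass 70% of its speed; a pose out of reach is approached as far as the arm can. A call with a gripper value outside its range is refused whole. The fingers move at their own pace and stop on an object; the grip force is fixed at half the most. Time passes only in rows, so rows that repeat a pose let the fingers close. It gives the time, the measured TCP pose, the force and the opening at its end, in the units of the state.
- get_obs(): the state, without advancing time (a new reading comes with each control period).
- get_image(name): name is "scene" or "side" or "wrist"; returns a dict with "color" (384x512x3 uint8, red, green, blue), "mtx" (3x3 intrinsics, pixels), "camera_from_world" (4x4, takes a point from world to camera coordinates). Camera axes: x right, y up, looking along -z (the intrinsics and any distortion apply to the point x, -y, -z); pixel columns grow to the right and rows downward; lengths in mm; the calibration is good to about 2 mm. A picture is of the moment at which its call begins. There is no depth.
- close_job(): hands the job in, once; it reports no verdict.
Trained networks look in a picture, given as the dict that the camera call returned (one of the last four; its "shot" number tells which), for a name from the list of things; names that differ only in an ending like _2 or _b are one class to them, and where a whole thing is asked for, a point or a joint stands for the part that bears it (a point fixed in the world has none). Each returns a list of dicts, best first, with "p" (0 to 1); they miss things now and then, are a little off and sometimes report something else, mostly with a low value. They report only what shows in the picture. A call takes as long as a camera call. They do not tell look-alikes from the thing itself.
- recognise(picture, label): "bbox" ([centre column, centre row, width, height] in pixels, round what is visible of it).
- mark_of(picture, label): "location" ([row, column] in pixels: a listed point, or the origin of a listed thing).
The state is a dict: "t": time; "qpos": joint angles; "qvel": joint speeds; "joint_torque": joint torques, N m; "ee_pos": TCP position; "orientation": TCP orientation; "ft_force": force on the tool from outside, world axes, zero at the start; "moment": the same for the moment, N m; "width": finger opening in mm.
Only numpy, scipy, OpenCV 4.12 (cv2) and the standard library are available. Lean on these libraries where they do the work, as an engineer would, in place of code of your own. Each camera call takes 0.05 s, during which the arm holds its last target. There are 200 camera calls.

TASK

Slide the yellow guard of the take-back box fully open by its red tab, put the dead black radio (the one with the orange spot) on the steel shelf and push it through the sprung flap so that it drops inside and the flap swings shut behind it. Then slide the guard fully shut again. Leave the white radio, the cup, the jar and the copper tin standing where they are.

Things in the scene. Friction and masses are not known exactly. Their poses are not given: they have to be found in the camera images.
- takeback: Fixed green electronics take-back box, clear lid. Origin on the table straight below the middle of the slot, in the plane of the front face; x points into the box (direction of the push), y to the left along the guard's track, z up. The box spans x 0 to 200 mm, y -75 to 205 mm; its flat lid's top is 186 mm above the table. The guard's top track stands out to x -17 mm, 168 to 182 mm up.
- slot (a point): Middle of the slot's lower edge, level with the shelf (box x 0, y 0, 110 mm above the table); axes as the box's. The slot is 84 mm wide (y -42 to 42 mm) and 56 mm high. From 2 mm inside it a steep chute drops away: a radio pushed in well beyond its middle tips over the edge and slides down inside.
- shelf (a point): Middle of the top of the steel feed shelf in front of the box, 110 mm above the table; axes as the box's. The shelf spans box x -140 to 0 mm (flush with the slot's lower edge) and y -75 to 205 mm.
- guard (a joint): Guard door, slides along the box's +y: 0 m is fully shut (covers the slot), 0.110 m fully open (end stop). Starts shut or somewhat ajar; needs about 2 N to slide and stays where it is left. The yellow panel is 104 mm wide, from box x -11 to -5 mm, centred on y = joint value, from 113 to 178 mm above the table.
- guard_tab (a point): Centre of the red tab standing up from the guard's top edge: 24 mm wide along the track (y), 12 mm thick (x), 175 to 235 mm above the table, so its upper 49 mm are free above the lid. Push it sideways. This point is at box x -7 mm, y = joint value, 210 mm above the table.
- flap (a joint): Sprung metal flap just inside the slot (box x 10 mm), 80 mm wide, 51 mm high, hinged at its top edge 166 mm above the table; swings into the box. 0 rad is shut, growing inward to 1.4; gravity and a weak spring (about 1 N to push it open at its lower edge) shut it when nothing holds it.
- radio_center (a point): Centre of the dead radio: black, flat, 100 mm (its x) by 52 mm (its y) by 26 mm (its z), 0.16 kg or so, with a round orange spot near one end of its top. Lies flat on the table at any yaw; may be pinched across its 52 mm width.
- good_radio_center (a point): Centre of a white radio of the same shape and size (100 x 52 x 26 mm), lying flat on the table; to be left alone.
- cup: Blue ceramic cup, 68 mm across, 60 mm high, on the table; origin under its middle; to be left alone.
- jar: Amber glass jar with steel lid, 64 mm across, 70 mm high, on the table; origin under its middle; to be left alone.
- tin: Copper-coloured tin, 36 mm across, 45 mm high, standing on the left part of the feed shelf; origin under its middle; to be left alone.
Mind the look-alikes: they are no part of the job. Of the things shaped like the part that bears radio_center, the black one is meant.

How it is judged (in metres and radians):
On the way, in this order (a step that is already met when the one before it is completed fails the run):
1. the guard is slid fully open (value of joint guard above 0.1 m), for 0.1 s.
2. the radio lies inside the box and the flap has shut behind it (x of radio_center in the frame of takeback between 0.005 and 0.2 m and y of radio_center in the frame of takeback between -0.075 and 0.205 m and height (world z) of radio_center below 0.09 m and value of joint flap below 0.1 rad), for 0.2 s.
3. the guard is slid fully shut (value of joint guard below 0.006 m), for 0.1 s.
At the end, for the whole second after the job is handed in: The black radio lies inside the take-back box (its centre behind the front face and less than 90 mm above the table), the flap is shut (within 0.1 rad) and the guard is fully shut (within 6 mm). The white radio, cup, jar and tin were never moved more than 30 mm or tipped (all of step 2 and value of joint guard below 0.006 m); the robot touches nothing.
It fails at once if the white radio is pushed more than 30 mm from its place or tipped (distance of good_radio_center from where it was at the start of the episode above 0.03 m or angle between good_radio_center's own z axis and vertical above 0.35 rad).
It fails at once if the cup is pushed more than 30 mm from its place or tipped (distance of cup from where it was at the start of the episode above 0.03 m or angle between cup's own z axis and vertical above 0.35 rad).
It fails at once if the jar is pushed more than 30 mm from its place or tipped (distance of jar from where it was at the start of the episode above 0.03 m or angle between jar's own z axis and vertical above 0.35 rad).
It fails at once if the tin is pushed more than 30 mm from its place or tipped (distance of tin from where it was at the start of the episode above 0.03 m or angle between tin's own z axis and vertical above 0.35 rad).
It also fails if it takes over 72 s, if anything falls off the work surface, if the arm or the gripper's body presses on something with over 40 N, if the wrist force passes 120 N, or if a joint passes its speed limit or range.

## Working session

There is one attempt and no reset: what is moved stays moved. The work goes in short steps, Python scripts to look and compute and a tool call to move; the robot and the scene stay as the last step left them, time stands still between calls to the robot, and variables do not carry over. Pictures are saved under pics/ and viewed, about 8 in all and at most 12, crops included, and the job is handed in when it is done.

Besides the shell and the picture viewer there is one more tool, called after "Call:" as name([rows], argument=value, ...), one row to a line, values as JSON. move_arm: Moves the arm, as the interface text tells. Its arguments: {"type":"object","properties":{"motion":{"type":"array"}},"required":["motion"]}

```bash
mkdir -p pics
cat > h.py <<'E'
import numpy as np, cv2
from workcell import *
def shot(n,f=None):
    p=get_image(n)
    if f: cv2.imwrite('pics/'+f,p['color'][:,:,::-1])
    return p
def proj(p,P):
    P=np.atleast_2d(P); c=(p['camera_from_world']@np.c_[P,np.ones(len(P))].T)[:3]
    c=np.array([c[0],-c[1],-c[2]]); u=p['mtx']@c; return (u[:2]/u[2]).T
def ray(p,col,row):
    T=p['camera_from_world']; d=np.linalg.inv(p['mtx'])@[col,row,1]; d=np.array([d[0],-d[1],-d[2]])
    R=T[:3,:3]; return -R.T@T[:3,3], R.T@d
def atz(p,col,row,z):
    o,d=ray(p,col,row); return o+d*(z-o[2])/d[2]
E
python3 - <<'E'
from h import *
o=get_obs(); print(o['t'],o['ee_pos'],o['orientation'],tcp_to_grasp)
Z=dict(takeback=0,slot=110,shelf=110,guard_tab=210,radio_center=13,good_radio_center=13,cup=0,jar=0,tin=110)
im=[]
for n in('scene','side'):
    p=shot(n); im.append(p['color'])
    for k,z in Z.items():
        for m in mark_of(p,k)[:3]:
            r,c=m['location']; print(n,k,round(m['p'],2),[round(c),round(r)],np.round(atz(p,c,r,z)))
cv2.imwrite('pics/a.png',cv2.resize(np.hstack(im),(800,300))[:,:,::-1])
cv2.imwrite('pics/scene.png',cv2.resize(im[0],(800,600))[:,:,::-1])
E
```

```text
0.0 [234.36674143 578.78648273 221.89756266] [ 2.60447852e+00  1.75525129e+00 -2.04074057e-03] 18.700000000000003
scene shelf 0.62 [356, 164] [523. 186. 110.]
scene guard_tab 0.28 [178, 191] [ 677. -314.  210.]
scene radio_center 0.83 [151, 266] [ 726. -403.   13.]
scene radio_center 0.61 [168, 226] [ 592. -360.   13.]
scene radio_center 0.61 [126, 205] [ 491. -476.   13.]
scene good_radio_center 0.66 [179, 192] [ 457. -325.   13.]
scene cup 0.78 [232, 226] [ 609. -186.    0.]
scene jar 0.71 [231, 189] [ 455. -169.    0.]
scene tin 0.42 [379, 157] [502. 263. 110.]
side takeback 0.83 [245, 269] [581. 111.   0.]
side shelf 0.6 [258, 279] [520. 189. 110.]
side guard_tab 0.54 [239, 241] [576. 148. 210.]
side radio_center 0.82 [277, 161] [ 593. -348.   13.]
side radio_center 0.78 [250, 147] [ 714. -396.   13.]
side radio_center 0.68 [310, 140] [ 496. -490.   13.]
side good_radio_center 0.9 [314, 171] [ 452. -328.   13.]
side jar 0.69 [301, 205] [ 468. -170.    0.]
side tin 0.67 [306, 206] [443. -84. 110.]
```

View pics/scene.png

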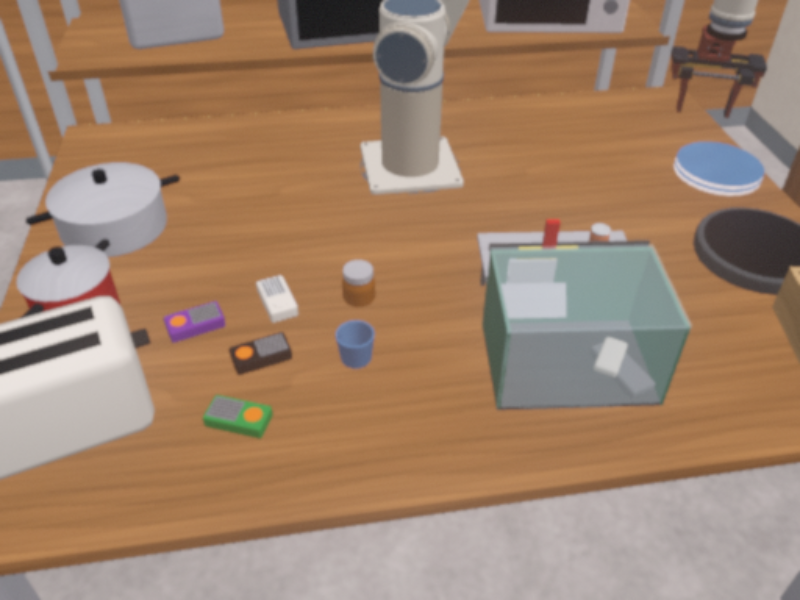

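View pics/a.png

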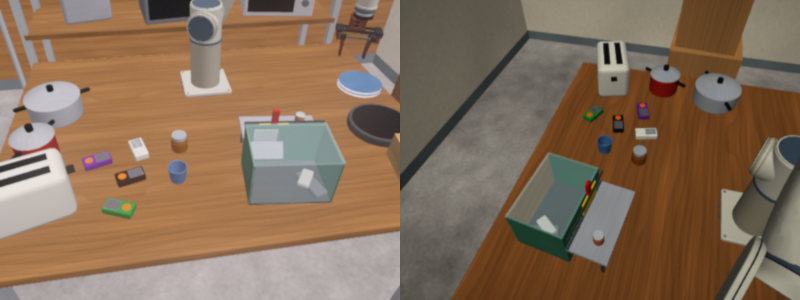

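Run:
```python
from h import *
p=shot('side');c=p['color']; cv2.imwrite('pics/s.png',cv2.resize(c[180:345,130:310],None,fx=3.6,fy=3.6,interpolation=2)[:,:,::-1])
q=shot('scene');c=q['color'];a=cv2.resize(c[130:270,295:455],None,fx=3,fy=3,interpolation=2);b=cv2.resize(c[205:250,135:205],None,fx=4,fy=4,interpolation=2)
im=np.zeros((420,770,3),np.uint8);im[:420,:480]=a;im[:180,485:765]=b
cv2.imwrite('pics/b.png',im[:,:,::-1])
```

```text
(no output)
```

View pics/s.png

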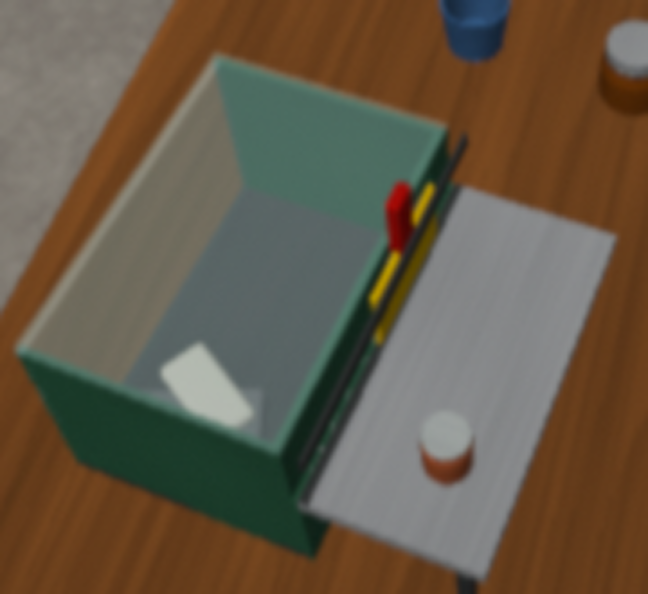

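View pics/b.png

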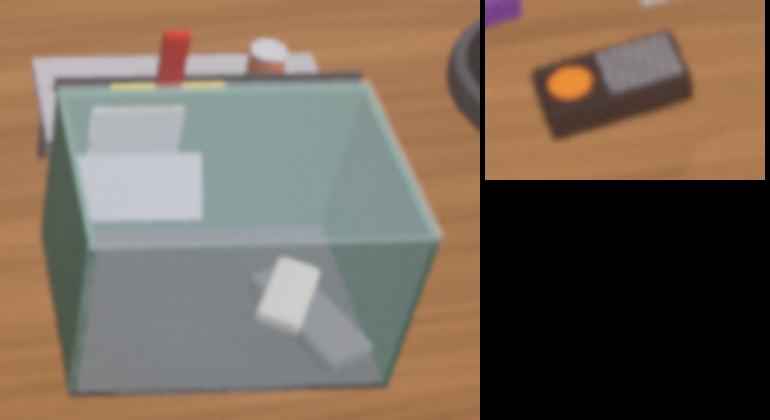

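Run:
```python
from h import *
from scipy.optimize import least_squares as LS
s=shot('side');q=shot('scene')
S=lambda l:np.array(l)/3.6+[130,180]
B=lambda l:np.array(l)/3+[295,130]
M=S([(218,57),(445,128),(20,350),(278,452),(615,237),(485,578),(300,505),(402,187),(445,440)])
L=[(200,-75,186),(0,-75,186),(200,205,186),(0,205,186),(-140,-75,110),(-140,205,110),(0,205,110),None,0]
N=B([(60,86),(368,84),(92,247),(440,238),(33,58),(176,33),(268,47)])
K=[(0,-75,186),(0,205,186),(200,-75,186),(200,205,186),(-140,-75,110),None,0]
def W(v,P):
    c,sn=np.cos(v[2]),np.sin(v[2]);P=np.array(P,float)
    return np.c_[v[0]+c*P[:,0]-sn*P[:,1],v[1]+sn*P[:,0]+c*P[:,1],P[:,2]]
def f(v):
    fx=lambda l:[(-7,v[3],235) if a is None else (v[4],v[5],155) if a==0 else a for a in l]
    return np.r_[(proj(s,W(v,fx(L)))-M),(proj(q,W(v,fx(K)))-N)].ravel()
r=LS(f,[580,130,0,0,-70,150],loss='soft_l1');print('x y yaw j tin',np.round(r.x,3));print(np.round(f(r.x).reshape(-1,2),1).tolist())
C=np.array([(48,74),(183,32),(205,77),(67,116),(205,97),(72,137)])/4+[135,205]
def g(v):
    P=[(50*a,26*b,z) for a,b,z in((1,1,26),(-1,1,26),(-1,-1,26),(1,-1,26),(-1,-1,0),(1,-1,0))]
    return (proj(q,W(v,P))-C).ravel()
for y0 in(-1.57,):
    t=LS(g,[592,-354,y0]);print(t.x,np.round(t.fun.reshape(-1,2),1).tolist())
v=r.x
print('tab,slot,shelf',np.round(W(v,[(-7,v[3],210),(0,0,110),(-70,0,110),(v[4],v[5],110)])))
```

```text
x y yaw j tin [ 5.77626e+02  1.18013e+02 -1.14000e-01  2.21080e+01 -8.87970e+01
  1.43873e+02]
[[-1.6, -1.0], [0.0, -0.7], [-2.7, 0.3], [-0.2, 0.8], [0.0, -0.1], [-0.2, 0.3], [-2.5, -0.7], [-0.9, 1.0], [0.0, -0.3], [-1.3, -1.1], [-0.3, -2.7], [-0.6, -2.1], [0.8, -2.2], [-0.7, -0.6], [-1.7, -0.7], [0.3, -0.3]]
[ 608.88912164 -358.13977152   -1.38739641] [[4.0, 14.5], [7.5, 15.9], [-2.3, -8.3], [-4.1, -9.4], [-1.5, -6.7], [-4.0, -8.1]]
tab,slot,shelf [[573. 141. 210.]
 [578. 118. 110.]
 [508. 126. 110.]
 [506. 271. 110.]]
```

Call:
move_arm([
  [25,-30,20,0,0,0.1,60],
  [50,-60,38,0,0,0.2,60],
  [75,-95,38,0,0,0.27,60],
  [100,-130,38,0,0,0.27,60],
  [125,-160,38,0,0,0.27,60],
])

```text
t: 1.62
ee_pos: [358.1, 420.4, 261.2]
orientation: [-2.344, -2.092, -0.001]
ft_force: [0.5, 0.5, 0.5]
width: 61.1
```

Call:
move_arm([
  [25,-32,0,0,0,0,60],
  [50,-65,0,0,0,0,60],
  [75,-97,0,0,0,0,60],
  [100,-130,0,0,0,0,60],
  [125,-162,0,0,0,0,60],
])

```text
t: 2.03
ee_pos: [483.4, 258.0, 261.0]
orientation: [2.345, 2.09, 0.001]
ft_force: [0.8, 0.5, -1.2]
width: 60.1
```

Call:
move_arm([
  [25,-32,0,0,0,0,60],
  [50,-65,0,0,0,0,60],
  [75,-97,0,0,0,0,60],
  [90,-117,0,0,0,0,60],
  [90,-117,0,0,0,0,60],
])

```text
t: 2.45
ee_pos: [575.2, 139.1, 260.7]
orientation: [2.348, 2.084, 0.001]
ft_force: [-0.2, -0.6, 0.4]
width: 60.1
```

Run:
```python
from h import *
o=get_obs(); print(o['t'],o['ee_pos'])
w=shot('wrist','w1.png')
v=[577.6,118,-.114]
def W(P):
    c,s=np.cos(v[2]),np.sin(v[2]);return [v[0]+c*P[0]-s*P[1],v[1]+s*P[0]+c*P[1],P[2]]
for n,P in dict(tab=(-7,22,235),lidR=(0,-75,186),lidL=(0,205,186),shelfR=(-140,-75,110)).items(): print(n,np.round(proj(w,W(P))))
for m in mark_of(w,'guard_tab')[:2]:
    r,c=m['location'];print(m['p'],c,r,atz(w,c,r,210))
```

```text
2.45 [575.21032068 139.07332304 260.72799764]
tab [[255. 217.]]
lidR [[130. 202.]]
lidL [[490. 201.]]
shelfR [[143.  22.]]
0.95 258.1 207.0 [575.83544587 142.89159688 210.        ]
```

View pics/w1.png

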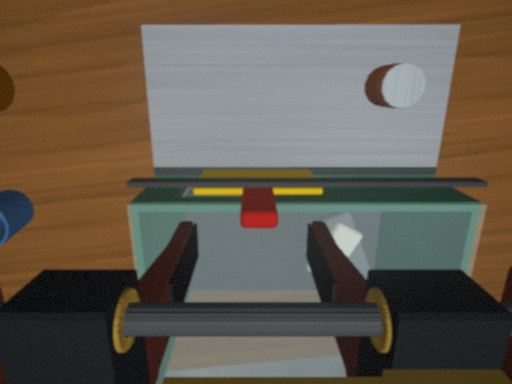

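Call:
move_arm([
  [-1,2,-30,0,0,0,60],
  [-1,2,-58,0,0,0,60],
  [-1,2,-58,0,0,0,30],
  [-1,2,-58,0,0,0,30],
  [-1,2,-58,0,0,0,30],
])

```text
t: 2.97
ee_pos: [571.7, 145.9, 203.9]
orientation: [2.344, 2.092, 0.002]
ft_force: [0.7, -0.2, 0.2]
width: 43.5
```

Call:
move_arm([
  [2,20,0,0,0,0,30],
  [5,40,0,0,0,0,30],
  [7,60,0,0,0,0,30],
  [9,78,0,0,0,0,30],
  [9,82,0,0,0,0,30],
])

```text
t: 3.38
ee_pos: [581.6, 229.4, 204.8]
orientation: [2.342, 2.092, 0.005]
ft_force: [2.0, -10.3, 3.9]
width: 30.5
```

Call:
move_arm([
  [0,2,0,0,0,0,30],
  [0,4,0,0,0,0,30],
  [0,4,0,0,0,0,30],
  [0,4,0,0,0,0,30],
])

```text
t: 3.72
ee_pos: [581.3, 229.3, 204.4]
orientation: [2.344, 2.088, 0.002]
ft_force: [0.3, -4.6, 3.6]
width: 30.1
```

Run:
```python
from h import *
o=get_obs(); print(o['t'],o['ee_pos'],o['ft_force'])
s=shot('wrist','w2.png')
```

```text
3.7167 [581.33693402 229.31292628 204.40944762] [ 0.25114227 -4.56773462  3.55405541]
```

View pics/w2.png

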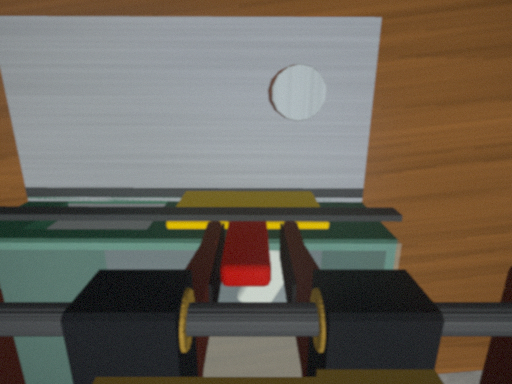

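Call:
move_arm([
  [0,2,0,0,0,0,30],
  [1,4,0,0,0,0,30],
  [1,6,0,0,0,0,30],
  [1,6,0,0,0,0,30],
])

```text
t: 4.1
ee_pos: [581.2, 229.7, 204.2]
orientation: [2.34, 2.085, -0.013]
ft_force: [-2.5, -29.5, 12.3]
width: 30.5
```

Call:
move_arm([
  [0,-6,0,0,0,0,50],
  [0,-6,0,0,0,0,50],
  [0,-6,30,0,0,0,87],
  [0,-6,65,0,0,0,87],
  [0,-46,65,0,0,0,87],
])

```text
t: 4.52
ee_pos: [585.1, 196.4, 274.9]
orientation: [2.339, 2.093, 0.02]
ft_force: [1.3, -0.1, 0.6]
width: 60.2
```

Run:
```python
from h import *
from scipy.optimize import least_squares as LS
q=shot('scene')
C=np.array([(48,74),(183,32),(205,77),(67,116),(205,97),(72,137)])/4+[135,205]
for z in (26,):
  # corners in image order: TL,TR,BR,BL top; image right=+y, image down=+x
  def g(v):
    c,s=np.cos(v[2]),np.sin(v[2])
    P=[(v[0]+50*a*c-26*b*s,v[1]+50*a*s+26*b*c,z) for a,b,z in((-1,1,26),(1,1,26),(1,-1,26),(-1,-1,26),(1,-1,0),(-1,-1,0))]
    return (proj(q,P)-C).ravel()
  t=LS(g,[592,-354,1.6]);print(t.x,np.round(t.fun.reshape(-1,2),1).tolist())
print(get_obs()['ee_pos'])
```

```text
[ 593.01744912 -361.79711308    1.84233583] [[-1.1, -1.6], [0.4, -1.7], [0.7, -0.7], [-0.8, 0.7], [1.6, 0.8], [-0.7, 2.0]]
[583.4374083  187.22633365 271.9936949 ]
```

Call:
move_arm([
  [0,-40,0,0,0,-0.1,87],
  [0,-80,0,0,0,-0.2,87],
  [0,-120,0,0,0,-0.3,87],
  [0,-160,0,0,0,-0.4,87],
  [0,-200,0,0,0,-0.5,87],
])

```text
t: 4.98
ee_pos: [581.1, -10.6, 268.0]
orientation: [-2.793, -1.438, -0.001]
ft_force: [1.2, -0.4, 0.2]
width: 86.8
```

Call:
move_arm([
  [0,-40,0,0,0,-0.1,87],
  [0,-80,0,0,0,-0.2,87],
  [0,-120,-10,0,0,-0.3,87],
  [0,-160,-20,0,0,-0.4,87],
  [0,-195,-40,0,0,-0.5,87],
])

```text
t: 5.4
ee_pos: [582.5, -206.8, 229.5]
orientation: [3.06, 0.701, 0.007]
ft_force: [0.7, -0.2, -0.2]
width: 86.5
```

Call:
move_arm([
  [3,-40,-10,0,0,-0.1,87],
  [5,-80,-20,0,0,-0.187,87],
  [8,-115,-30,0,0,-0.187,87],
  [8,-145,-50,0,0,-0.187,87],
  [8,-145,-50,0,0,-0.187,87],
])

```text
t: 5.82
ee_pos: [587.5, -353.4, 174.0]
orientation: [-3.113, -0.415, 0.004]
ft_force: [-0.8, 0.5, -0.0]
width: 86.8
```

Run:
```python
from h import *
o=get_obs(); print(o['t'],o['ee_pos'],o['orientation'],o['qpos'])
w=shot('wrist','w3.png')
for m in mark_of(w,'radio_center')[:3]:
    r,c=m['location'];print(m['p'],c,r,atz(w,c,r,13))
print(proj(w,[(593,-358,13),(593,-358,26)]))
```

```text
5.8167 [ 587.54464096 -353.38318467  174.00823901] [-3.11272251 -0.41452161  0.00426763] [-5.58548381e-01  5.64419693e-01  1.51678431e+00 -7.58316315e-04
  1.06336770e+00 -8.22961222e-01]
0.89 137.4 257.3 [ 490.00941118 -484.98395009   13.        ]
0.88 254.3 177.6 [ 591.85185395 -361.4355289    13.        ]
0.86 361.6 245.4 [ 726.77184951 -405.1029755    13.        ]
[[256.24965321 174.7866427 ]
 [256.39295495 178.09839258]]
```

View pics/w3.png

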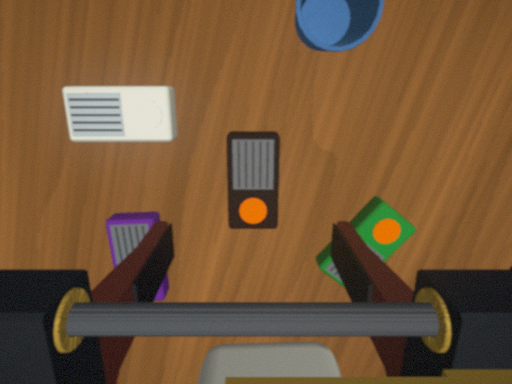

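Call:
move_arm([
  [-2,14,-40,0,0,0,87],
  [-2,14,-80,0,0,0,87],
  [-2,14,-120,0,0,0,87],
  [-2,14,-150,0,0,0,87],
  [-2,14,-168,0,0,0,87],
])

```text
t: 6.33
ee_pos: [586.5, -332.2, 7.2]
orientation: [-3.11, -0.423, 0.004]
ft_force: [0.1, 0.3, -0.0]
width: 86.8
```

Call:
move_arm([
  [0,0,0,0,0,0,48],
  [0,0,0,0,0,0,40],
  [0,0,0,0,0,0,40],
  [0,0,0,0,0,0,40],
  [0,0,0,0,0,0,40],
])

```text
t: 6.75
ee_pos: [588.6, -335.6, 12.0]
orientation: [3.111, 0.421, 0.004]
ft_force: [-1.6, -0.0, 1.3]
width: 56.9
```

Call:
move_arm([
  [0,0,0,0,0,0,40],
  [0,0,20,0,0,0,40],
  [0,0,55,0,0,0,40],
  [0,0,95,0,0,0,40],
  [0,0,135,0,0,0,40],
])

```text
t: 7.17
ee_pos: [586.9, -334.8, 145.9]
orientation: [-3.112, -0.421, 0.001]
ft_force: [1.2, 0.0, -0.1]
width: 52.6
```

Call:
move_arm([
  [-14,38,5,0,0,0.1,40],
  [-28,76,5,0,0,0.2,40],
  [-42,114,5,0,0,0.3,40],
  [-56,152,5,0,0,0.4,40],
  [-70,190,5,0,0,0.5,40],
])

```text
t: 7.58
ee_pos: [516.6, -143.8, 150.4]
orientation: [2.909, 1.184, 0.002]
ft_force: [1.3, 0.7, -2.6]
width: 51.9
```

Call:
move_arm([
  [-14,38,0,0,0,0.1,40],
  [-28,76,0,0,0,0.2,40],
  [-39,114,0,0,0,0.3,40],
  [-39,152,0,0,0,0.4,40],
  [-39,190,0,0,0,0.5,40],
])

```text
t: 8.0
ee_pos: [477.6, 46.4, 150.4]
orientation: [2.526, 1.867, 0.001]
ft_force: [0.9, 0.4, -1.2]
width: 52.3
```

Call:
move_arm([
  [0,35,0,0,0,0.1,40],
  [0,65,0,0,0,0.187,40],
  [0,81,0,0,0,0.187,40],
  [0,81,0,0,0,0.187,40],
  [0,81,0,0,0,0.187,40],
])

```text
t: 8.42
ee_pos: [478.5, 126.4, 150.0]
orientation: [2.343, 2.092, 0.001]
ft_force: [-0.2, 0.3, -1.9]
width: 52.0
```

Run:
```python
from h import *
o=get_obs(); print(o['t'],o['ee_pos'],o['orientation'],o['width'])
w=shot('wrist'); s=shot('side')
im=np.hstack([w['color'],cv2.resize(s['color'][192:336,150:300],(400,384),interpolation=2)])
cv2.imwrite('pics/p1.png',cv2.resize(im,(800,337))[:,:,::-1])
```

```text
8.4167 [478.45792399 126.3879884  150.03817229] [2.34307658e+00 2.09207053e+00 7.90641334e-04] 51.98806442959195
```

View pics/p1.png

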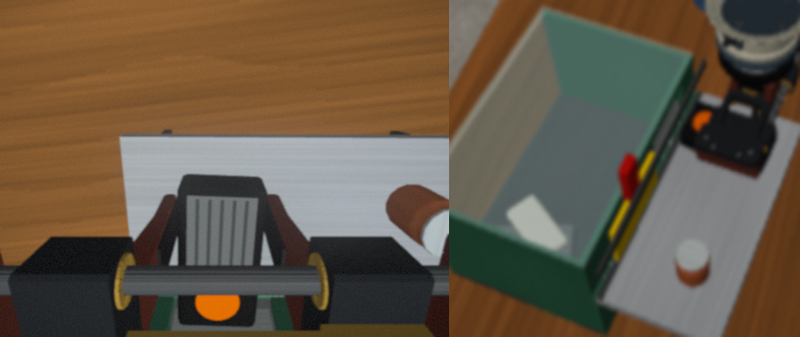

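Call:
move_arm([
  [0,0,-14,0,0,0,40],
  [0,0,-28,0,0,0,40],
  [15,-2,-28,0,0,0,40],
  [30,-3,-28,0,0,0,40],
  [30,-3,-28,0,0,0,40],
])

```text
t: 8.93
ee_pos: [511.2, 121.5, 122.0]
orientation: [2.347, 2.086, 0.003]
ft_force: [0.1, 0.3, -0.9]
width: 51.5
```

Call:
move_arm([
  [10,-1,0,0,0,0,40],
  [20,-2,0,0,0,0,40],
  [32,-4,0,0,0,0,40],
  [32,-4,0,0,0,0,40],
])

```text
t: 9.27
ee_pos: [543.1, 118.4, 122.0]
orientation: [2.345, 2.088, 0.003]
ft_force: [-0.6, -0.6, -2.2]
width: 51.9
```

Call:
move_arm([
  [0,0,-2,0,0,0,40],
  [0,0,-2,0,0,0,60],
  [0,0,-2,0,0,0,70],
  [0,0,-2,0,0,0,70],
  [0,0,-2,0,0,0,70],
])

```text
t: 9.68
ee_pos: [540.4, 119.0, 119.9]
orientation: [2.345, 2.091, 0.0]
ft_force: [-0.5, -0.9, -0.9]
width: 69.4
```

Call:
move_arm([
  [-18,2,0,0,0,0,70],
  [-36,4,0,0,0,0,70],
  [-58,6,0,0,0,0,70],
  [-58,6,-4,0,0,0,0],
  [-58,6,-4,0,0,0,0],
])

```text
t: 10.1
ee_pos: [481.8, 125.0, 115.5]
orientation: [-2.344, -2.091, 0.0]
ft_force: [-0.1, 0.1, 0.1]
width: 60.0
```

Call:
move_arm([
  [0,0,0,0,0,0,0],
  [0,0,0,0,0,0,0],
  [0,0,0,0,0,0,0],
  [0,0,0,0,0,0,0],
  [0,0,0,0,0,0,0],
])

```text
t: 10.52
ee_pos: [483.0, 124.8, 115.7]
orientation: [2.345, 2.09, 0.0]
ft_force: [0.1, 0.2, -0.5]
width: 26.8
```

Run:
```python
from h import *
o=get_obs(); print(o['t'],o['ee_pos'],o['width'],o['ft_force'])
w=shot('wrist'); s=shot('side')
im=np.hstack([w['color'],cv2.resize(s['color'][192:336,150:300],(400,384),interpolation=2)])
cv2.imwrite('pics/p2.png',cv2.resize(im,(800,337))[:,:,::-1])
```

```text
10.5167 [482.96250502 124.78461529 115.65645424] 26.770736497123767 [ 0.11085126  0.15635268 -0.47209416]
```

View pics/p2.png

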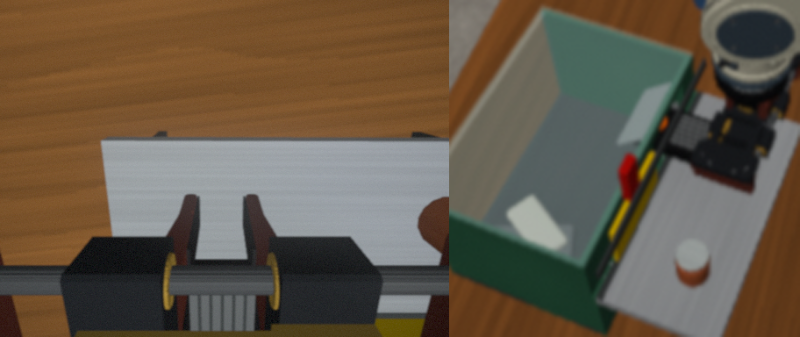

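Call:
move_arm([
  [10,-1,0,0,0,0,26],
  [20,-2,0,0,0,0,26],
  [30,-3,0,0,0,0,26],
  [40,-5,0,0,0,0,26],
  [48,-5,0,0,0,0,26],
])

```text
t: 11.03
ee_pos: [531.8, 119.5, 115.6]
orientation: [-2.346, -2.09, 0.0]
ft_force: [-2.2, 0.2, 1.5]
width: 26.2
```

Call:
move_arm([
  [6,-1,0,0,0,0,26],
  [12,-1,0,0,0,0,26],
  [15,-2,0,0,0,0,26],
  [15,-2,0,0,0,0,26],
])

```text
t: 11.37
ee_pos: [546.6, 117.7, 115.7]
orientation: [2.345, 2.09, 0.001]
ft_force: [-0.5, -0.1, 0.6]
width: 26.2
```

Run:
```python
from h import *
o=get_obs(); print(o['t'],o['ee_pos'],o['width'],o['ft_force'])
w=shot('scene'); s=shot('side')
im=np.hstack([cv2.resize(w['color'][135:265,300:450],(443,384)),cv2.resize(s['color'][192:336,150:300],(400,384),interpolation=2)])
cv2.imwrite('pics/p3.png',cv2.resize(im,(800,364))[:,:,::-1])
```

```text
11.3667 [546.57802305 117.73697492 115.69528915] 26.15317257202251 [-0.51205288 -0.13305993  0.64556599]
```

View pics/p3.png

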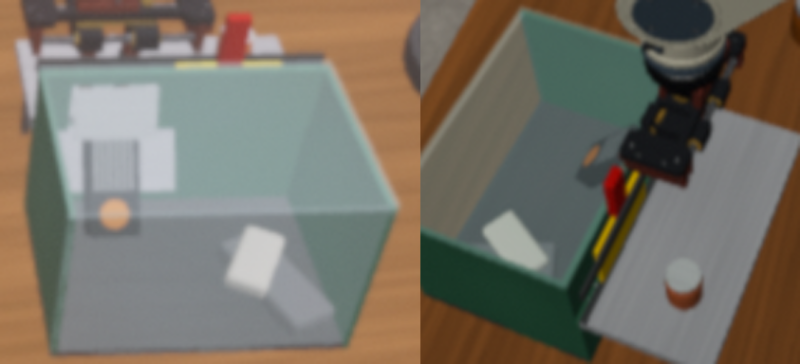

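Call:
move_arm([
  [-25,3,0,0,0,0,26],
  [-50,6,0,0,0,0,26],
  [-50,6,35,0,0,0,60],
  [-50,6,75,0,0,0,60],
  [-50,6,115,0,0,0,60],
])

```text
t: 11.88
ee_pos: [493.8, 123.7, 231.3]
orientation: [-2.344, -2.09, 0.004]
ft_force: [1.1, 0.1, 0.2]
width: 42.5
```

Call:
move_arm([
  [0,0,40,0,0,0,60],
  [25,30,40,0,0,0,60],
  [50,60,40,0,0,0,60],
  [75,90,40,0,0,0,60],
  [86,103,40,0,0,0,60],
])

```text
t: 12.3
ee_pos: [583.6, 230.0, 271.4]
orientation: [2.344, 2.091, 0.005]
ft_force: [-1.0, -1.8, -0.8]
width: 60.2
```

Run:
```python
from h import *
o=get_obs(); print(o['t'],o['ee_pos'],o['width'],o['ft_force'])
w=shot('scene'); s=shot('wrist')
im=np.hstack([cv2.resize(w['color'][135:265,300:450],(443,384)),cv2.resize(s['color'],(512,384))])
cv2.imwrite('pics/p4.png',cv2.resize(im,(800,322))[:,:,::-1])
for p in(w,s):
  for m in mark_of(p,'radio_center')[:4]+mark_of(p,'guard_tab')[:1]: print(m['p'],m['location'],atz(p,m['location'][1],m['location'][0],13),atz(p,m['location'][1],m['location'][0],210))
```

```text
12.3 [583.60350369 229.97871068 271.37398139] 60.20055630137522 [-1.00573837 -1.8086627  -0.78244095]
0.77 [204.2, 125.6] [ 487.71780151 -477.69088202   13.        ] [ 703.52890915 -433.46843638  210.        ]
0.61 [149.2, 384.1] [346.2055818  356.08211028  13.        ] [591.4551958  226.85641425 210.        ]
0.18 [106.9, 200.8] [520.77942108 173.17246986  13.        ] [513.1777139  204.07562481 210.        ]
0.58 [204.7, 243.7] [657.38949851 211.33279199  13.        ] [585.78183907 224.35668208 210.        ]
```

View pics/p4.png

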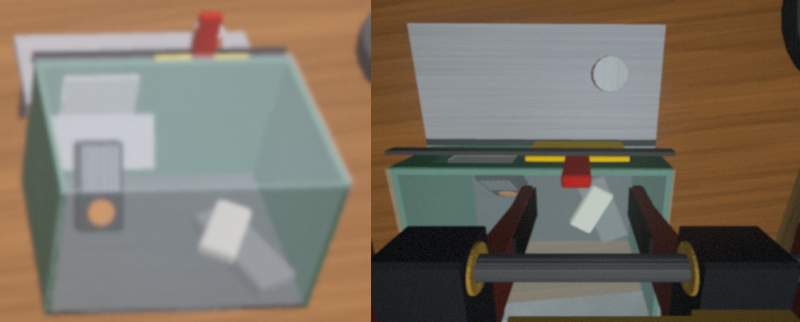

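Run:
```python
from h import *
from scipy.optimize import least_squares as LS
w=shot('scene'); s=shot('side')
c=w['color']
# dark/orange blob tracking
def orange(p,x0,x1,y0,y1):
    h=cv2.cvtColor(p['color'],cv2.COLOR_RGB2HSV)[y0:y1,x0:x1]; m=(h[...,0]>6)&(h[...,0]<20)&(h[...,1]>90)&(h[...,2]>90)
    ys,xs=np.nonzero(m); return (np.median(xs)+x0,np.median(ys)+y0,len(xs)) if len(xs) else None
print(orange(w,325,355,195,235))
v=[577.6,118,-.114]
def W(P):
    c,sn=np.cos(v[2]),np.sin(v[2]);P=np.atleast_2d(P);return np.c_[v[0]+c*P[:,0]-sn*P[:,1],v[1]+sn*P[:,0]+c*P[:,1],P[:,2]]
C=np.array([(78,142),(123,142),(122,230),(76,230)])/.838/2.953+[300,135]
def g(u):
    x,z,t,y,a=u; P=[]
    for l,b in((-50,-26),(-50,26),(50,26),(50,-26)):
        X=l*np.cos(a)-b*np.sin(a);Y=l*np.sin(a)+b*np.cos(a)
        P.append((x+X*np.cos(t)+13*np.sin(t),y+Y,z-X*np.sin(t)+13*np.cos(t)))
    return (proj(w,W(P))-C).ravel()
for t0 in(0.1,.6,1.):
    r=LS(g,[60,50,t0,-3,0]);print(np.round(r.x,2),r.cost)
im=np.hstack([cv2.resize(w['color'][135:265,300:450],(443,384)),cv2.resize(s['color'][192:336,150:300],(400,384),interpolation=2)])
cv2.imwrite('pics/p5.png',cv2.resize(im,(800,364))[:,:,::-1])
```

```text
(np.float64(340.0), np.float64(220.0), 78)
[ 3.703e+01  2.579e+01  9.100e-01  6.670e+00 -3.000e-02] 0.030152477698947366
[ 3.703e+01  2.579e+01  9.100e-01  6.670e+00 -3.000e-02] 0.030152477698984517
[ 3.703e+01  2.579e+01  9.100e-01  6.670e+00 -3.000e-02] 0.030152477699298772
```

View pics/p5.png

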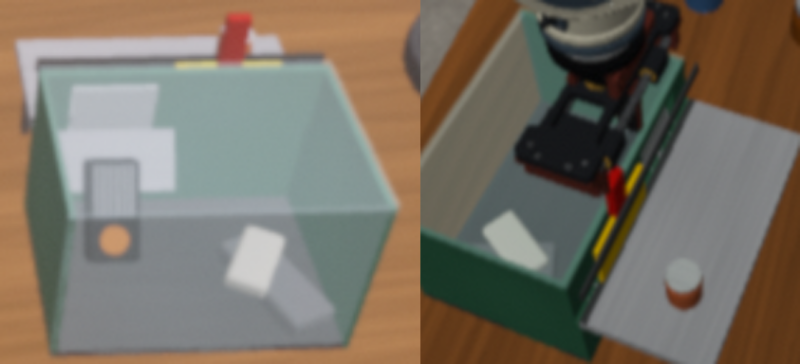

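Call:
move_arm([
  [0,-2,-35,0,0,0,60],
  [0,-2,-66,0,0,0,60],
  [0,-2,-66,0,0,0,30],
  [0,-2,-66,0,0,0,30],
  [0,-2,-66,0,0,0,30],
])

```text
t: 13.12
ee_pos: [582.2, 224.7, 206.2]
orientation: [2.345, 2.089, 0.002]
ft_force: [-0.0, 0.4, -0.0]
width: 43.7
```

Call:
move_arm([
  [-1,-8,0,0,0,0,30],
  [-3,-28,0,0,0,0,30],
  [-5,-48,0,0,0,0,30],
  [-8,-68,0,0,0,0,30],
  [-10,-88,0,0,0,0,30],
])

```text
t: 13.53
ee_pos: [572.3, 136.5, 207.0]
orientation: [2.344, 2.09, 0.006]
ft_force: [-0.8, 4.0, 1.5]
width: 30.1
```

Call:
move_arm([
  [-1,-10,0,0,0,0,30],
  [-2,-18,0,0,0,0,30],
  [-3,-23,0,0,0,0,30],
  [-3,-26,0,0,0,0,30],
  [-3,-26,0,0,0,0,30],
])

```text
t: 13.95
ee_pos: [569.5, 113.7, 206.0]
orientation: [-2.344, -2.088, -0.009]
ft_force: [-0.4, 13.2, 5.0]
width: 29.9
```

Call:
move_arm([
  [0,-2,0,0,0,0,30],
  [0,-3,0,0,0,0,30],
  [0,-3,0,0,0,0,30],
])

```text
t: 14.2
ee_pos: [569.5, 113.5, 205.9]
orientation: [-2.342, -2.087, -0.013]
ft_force: [-1.8, 24.5, 2.5]
width: 30.6
```

Call:
move_arm([
  [0,4,0,0,0,0,40],
  [0,6,0,0,0,0,50],
  [0,6,0,0,0,0,50],
  [0,6,35,0,0,0,50],
  [0,6,75,0,0,0,50],
])

```text
t: 14.62
ee_pos: [566.3, 113.1, 277.5]
orientation: [-2.343, -2.088, 0.011]
ft_force: [0.4, -0.4, -0.7]
width: 49.8
```

Call:
move_arm([
  [-40,0,10,0,0,0,50],
  [-80,0,20,0,0,0,50],
  [-120,0,30,0,0,0,50],
  [-120,0,30,0,0,0,50],
])

```text
t: 14.95
ee_pos: [443.0, 113.0, 310.9]
orientation: [-2.345, -2.09, 0.002]
ft_force: [0.7, 0.1, -0.5]
width: 49.8
```

Run:
```python
from h import *
o=get_obs(); print(o['t'],o['ee_pos'],o['width'],o['ft_force'])
w=shot('scene'); s=shot('side')
im=np.hstack([cv2.resize(w['color'][135:265,300:450],(443,384)),cv2.resize(s['color'][192:336,150:300],(400,384),interpolation=2)])
cv2.imwrite('pics/p6.png',cv2.resize(im,(800,364))[:,:,::-1])
for p in(w,s):
  for m in mark_of(p,'guard_tab')[:1]: print(m['p'],atz(p,m['location'][1],m['location'][0],210))
```

```text
14.95 [443.03292655 113.0304477  310.93591203] 49.798442510115976 [ 0.7175659   0.05293846 -0.46959699]
0.56 [580.91732328 117.1987876  210.        ]
0.62 [567.6204381  120.91403335 210.        ]
```

```bash
python3 -c "from workcell import *; print(close_job())"
```

```text
the job is handed in; nothing more can be done
None
```

I did all three steps and handed the job in at about 15 s of the 72 s; no verdict was reported.

- **Guard opened:** I slid it by the red tab until the end stop pushed back with about 30 N, so it is fully open within what I could measure.
- **Radio in the box:** I pinched the black radio near its rear end and set it on the shelf with its front through the flap. Then I pushed it in from behind with the fingertips. A fit to the scene picture put its centre about 37 mm behind the front face. The fitted height was 26 mm; from its tilt I would expect about 47 mm, and both are well under 90 mm. It leans on the chute. The flap looked shut in the last picture I viewed.
- **Guard shut:** I pushed it back until the shut stop gave about 25 N. The tab was then found at world y of about 117 and 121 mm in the two cameras, against about 119 mm when shut. The two cameras disagreed by about 13 mm in x, but the guard does not move in that direction.
- **Arm:** it ended clear, with near-zero force.

**Not checked:** the final picture could not be viewed because the 12-picture limit was reached. The shut guard therefore rests on the stop force and the network's tab positions. The flap was not looked at again after the guard closed. The tin was last seen in place before the guard closed. I did not measure the white radio, cup or jar at the end; the arm met no unexpected force near them.

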